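# Tighten the deep-set nut of the press block

### The job

The press block on the bench is held by a nut at the bottom of its deep bore. Take the longer of the two socket keys from the wooden rack, lower it into the bore until its forked foot is fully down over the bar of the nut, then tighten the nut clockwise (seen from above) by about an eighth of a turn (45 degrees). Let go and leave the key standing upright on the nut.

Things in the scene. Friction and masses are not known exactly. Their poses are not given: they have to be found in the camera images.
- long_key_grip (a point): Centre of the flat head of the long steel socket key, standing in a rack hole: head 50 mm wide (x axis), 14 thick (y), 40 tall (z up), 20 mm below the key's top, 150 above its foot; key 170 mm long, 0.3 kg. 12 mm shaft; the foot, 47 mm across, is a fork with a slot 17 mm wide, 21 deep, right through along x (parallel to the head's wide faces). Half a turn makes no difference.
- rack_top (a point): Centre of the top of the pale wooden rack, at its top height. Rack fixed, 75 mm (x axis) x 170 mm (y axis), 52 mm high, with two blind holes of 54 mm diameter, 40 mm deep, 43 mm either side of this point along y. One holds the long key, the other an alike key only 105 mm long, which is not needed; either may be in either hole.
- bore_mouth (a point): Centre of the mouth of the round bore in the brown wooden press block, at the height of its top. Block fixed, 130 mm long (x axis), 95 wide (y axis), 95 high. The bore is vertical, 60 mm in diameter, 80 mm deep to its flat floor, with the nut in its centre. When the key is fully down its prongs stand on the floor and its head's centre is 70 mm above this point.
- nut (a joint): Angle of the nut in rad: 0 at the start, growing clockwise seen from above. The nut is an upright bar 30 mm long, 8 wide, its rounded top 16 mm above the bore's floor; at 0 it points along the block's length. It stays where left (friction 0.12 N m). The key's slot has about 17 degrees of play either way round the bar: turn the key that much further than the nut is to turn.
Not all that is in view belongs to the job. What is shaped like the part that bears bore_mouth but purple is not meant.

How it is judged:
By the outcome, as a careful person would: the job done as asked, in the order asked, and still so for the second after the job is handed in, with the robot touching nothing.
It also fails if it takes over 42 s, if anything falls off the work surface, if the arm or the gripper's body presses on something with over 40 N, if the wrist force passes 120 N, or if a joint passes its speed limit or range.

### The arm

A 6-joint arm with a two-finger parallel gripper is mounted at the origin on the work surface; the furniture and walls round the work are solid. World frame = base frame: x ahead of the robot, y to its left, z up, the work surface at z = 0. Lengths are in mm, angles in degrees, forces in N, time in s.
With the tool pointing down it reaches from about 350 to 975 mm from the base axis. Payload 4.9 kg.
Tool frame: the origin (TCP) lies midway between the tips of the shut fingers; the grasp point (between the pads) lies behind it (grasp_offset is the z of the grasp point in the tool frame, in mm); z points along the fingers, y is the direction in which the jaws open and shut (so a half turn about z gives the same grasp; the last joint's range is limited). The gripper opens to 85 mm and grips with 20 to 120 N. Pads are 22 mm wide; open, the fingers measure 114 mm over their backs; the gripper's body (76 mm by 85 mm) begins 54 mm behind the grasp point. The pads swing forward as they close: fully open they stand 13 mm farther back than shut.
Start: joints at [-81.761, 3.019, 92.412, -0, 84.569, -6.818], TCP at [162.361, -603.523, 205.804] pointing down, gripper open.
Joint ranges: [-172.51, 172.51], [-57.92, 126.97], [3.15, 148.05], [-58.71, 238.71], [5.1, 150.11], [-179.66, 179.66]. Speed limits (degrees/s): [147.25, 147.25, 180, 180, 180, 180].

### API

Orientations are given as [roll, pitch, yaw] about the fixed x, y, z axes, in that order (R = Rz(yaw) Ry(pitch) Rx(roll)).
In Python, from station import get_state, capture, close_job, grasp_offset gives the robot as it stands.
- The arm moves only by the shell command python3 -m pendant 'ROWS' [FORCE]. ROWS is JSON, a list of rows, each a list of 7 numbers: the turn, a rotation vector about the world's x, y, z in degrees, then the shift along the world's x, y, z in m, then the opening, from 0 (shut) to 1 (fully open). A call has 1 to 8 rows; each row is the pose to reach, as a shift and turn from the pose commanded when the call began; what a row does not reach only later rows make up. A row lasts 1/8 s, in which the tool goes at most 62.5 mm and 10.7 degrees, less where a joint would pass 70% of its speed; a pose out of reach is approached as far as the arm can. A call with a gripper value outside its range is refused whole. The fingers move at their own pace and stop on an object; FORCE is the grip in N (left out, the last holds). Time passes only in rows, so rows that repeat a pose let the fingers close. It gives the time, the measured TCP pose, the force and the opening at its end, in the units of the state.
- get_state(): the state, without advancing time (a new reading comes with each control period).
- capture(name): name is "scene" or "side" or "wrist"; returns a dict with "frame" (420x560x3 uint8, blue, green, red), "camera_matrix" (3x3 intrinsics, pixels), "pose" (4x4, takes a point from camera to world coordinates). Camera axes: x right, y up, looking along -z (the intrinsics and any distortion apply to the point x, -y, -z); pixel columns grow to the right and rows downward; lengths in mm; the calibration is good to about 2 mm. The wrist camera is an equidistant fisheye: a pixel r from the principal point sees the ray r / f radians off the axis. A picture is of the moment at which its call begins. There is no depth.
- close_job(): hands the job in, once; it reports no verdict.
The state is a dict: "time": time; "q": joint angles; "joint_velocities": joint speeds; "tau": joint torques, N m; "tool_pos": TCP position; "eef_rot": TCP orientation; "ft_force": force on the tool from outside, world axes, zero at the start; "moment": the same for the moment, N m; "width": finger opening in mm.
Only numpy, scipy, OpenCV 4.12 (cv2) and the standard library are available. Lean on these libraries where they do the work, as an engineer would, in place of code of your own. Each camera call takes 0.05 s, during which the arm holds its last target. There are 200 camera calls.

## Working session

There is one attempt and no reset: what is moved stays moved. The work goes in short steps, Python scripts to look and compute and a shell command to move; the robot and the scene stay as the last step left them, time stands still between calls to the robot, and variables do not carry over. Pictures are saved under pics/ and viewed, on a budget of 10 in all, crops included, one or two more only if the job needs it, and the job is handed in when it is done.

```bash
mkdir -p pics
cat > h.py <<'E'
import numpy as np, cv2
from station import get_state, capture, close_job, grasp_offset
def ray(c,u,v,fish=False):
    K=np.array(c["camera_matrix"]);P=np.array(c["pose"])
    x=(u-K[0,2])/K[0,0];y=(v-K[1,2])/K[1,1]
    if fish:
        r=np.hypot(x,y);s=np.sin(r)/r if r>1e-9 else 1;d=np.array([x*s,-y*s,-np.cos(r)])
    else: d=np.array([x,-y,-1])
    return P[:3,3],P[:3,:3]@d
def onz(c,u,v,z,fish=False):
    o,d=ray(c,u,v,fish);return o+d*(z-o[2])/d[2]
def proj(c,p,fish=False):
    K=np.array(c["camera_matrix"]);P=np.array(c["pose"])
    q=P[:3,:3].T@(np.array(p)-P[:3,3]);x,y,z=q[0],-q[1],-q[2]
    if fish:
        r=np.hypot(x,y);t=np.arctan2(r,z);x,y=x/r*t,y/r*t
    else:x,y=x/z,y/z
    return K[0,0]*x+K[0,2],K[1,1]*y+K[1,2]
E
python3 - <<'E'
from h import *
import pickle
for n in("scene","side","wrist"):
    c=capture(n);pickle.dump(c,open(n+"0.pkl","wb"));cv2.imwrite(f"pics/{n}0.png",c["frame"]);print(n,c["camera_matrix"],c["pose"])
g=grasp_offset
print(g() if callable(g) else g,get_state())
E
```

```text
scene [[405.23195751   0.         269.96840539]
 [  0.         405.23195751 213.34350361]
 [  0.           0.           1.        ]] [[-6.93556962e-01  2.73362719e-01 -6.66521991e-01 -6.72255739e+01]
 [-7.20345048e-01 -2.51543268e-01  6.46396934e-01  6.24310405e+02]
 [ 9.04170390e-03  9.28438909e-01  3.71375066e-01  4.44010342e+02]
 [ 0.00000000e+00  0.00000000e+00  0.00000000e+00  1.00000000e+00]]
side [[441.19465096   0.         280.41940043]
 [  0.         441.19465096 205.05433551]
 [  0.           0.           1.        ]] [[-8.24794541e-01  2.31745334e-01 -5.15759697e-01 -5.31946823e+00]
 [-5.65128282e-01 -3.07944422e-01  7.65375893e-01  7.63998436e+02]
 [ 1.85469701e-02  9.22748250e-01  3.84956721e-01  4.77006659e+02]
 [ 0.00000000e+00  0.00000000e+00  0.00000000e+00  1.00000000e+00]]
wrist [[325.1922621    0.         279.51572364]
 [  0.         325.1922621  208.95364813]
 [  0.           0.           1.        ]] [[ 2.59059861e-01  9.29728045e-01  2.61713108e-01  2.27249927e+02]
 [-9.65860103e-01  2.49788899e-01  6.87005668e-02 -5.84705230e+02]
 [-1.50018557e-03 -2.70575809e-01  9.62697502e-01  3.72075690e+02]
 [ 0.00000000e+00  0.00000000e+00  0.00000000e+00  1.00000000e+00]]
-18.700000000000003 {'time': 0.15, 'q': array([-8.17620421e+01,  3.04937981e+00,  9.24758809e+01, -8.72287994e-05,
        8.45686267e+01, -6.81728726e+00]), 'joint_velocities': array([ 0.02051796, -0.12611888, -0.2575604 , -0.01039673,  0.03418508,
        0.02138216]), 'tau': array([-7.67918209e-05, -3.94244349e+01, -3.70722306e+01, -1.21228309e-04,
        4.71245046e-03,  8.27631254e-06]), 'tool_pos': array([ 162.27540721, -603.00564575,  204.81731361]), 'eef_rot': array([-1.79906766e+02, -1.10585582e-02,  1.50552445e+01]), 'ft_force': array([ 0.01644153, -0.50150788,  0.0552773 ]), 'moment': array([ 0.02571922,  0.01933725, -0.03851339]), 'width': 85.68802125117483}
```

View pics/scene0.png

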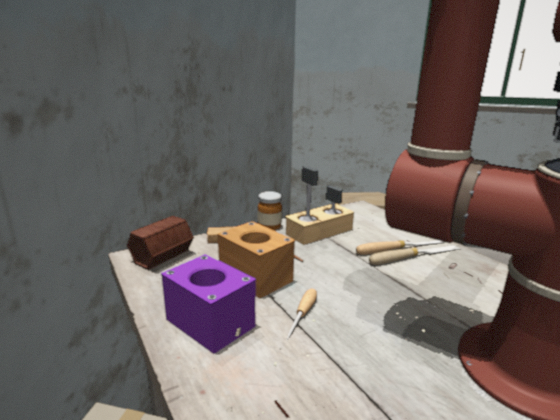

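View pics/side0.png

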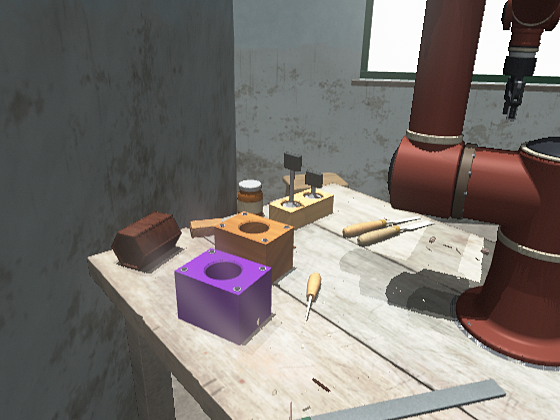

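Scene: the long key's head is at about (310,177), the short key at (334,195), the rack at (320,222) and the brown bore at (256,238). The purple block is the decoy. Side: key head (293,161), brown bore (254,227).

Run:
```python
from h import *
import pickle
S=pickle.load(open("scene0.pkl","rb"));D=pickle.load(open("side0.pkl","rb"))
def tri(a,b):
    o1,d1=ray(S,*a);o2,d2=ray(D,*b);A=np.c_[d1,-d2];t=np.linalg.lstsq(A,o2-o1,rcond=None)[0];p,q=o1+d1*t[0],o2+d2*t[1];return (p+q)/2,np.linalg.norm(p-q)
for n,c,(u,v),z in(("S",S,(256,238),95),("D",D,(254,227),95),("S",S,(310,177),162),("D",D,(293,161),162)):print(n,onz(c,u,v,z))
print(tri((310,177),(293,161)))
a=cv2.resize(S["frame"][155:305,200:365],None,fx=4,fy=4,interpolation=cv2.INTER_CUBIC)
b=cv2.resize(D["frame"][140:290,180:345],None,fx=4,fy=4,interpolation=cv2.INTER_CUBIC)
cv2.imwrite("pics/z.png",np.hstack([a,b])[:, :][::1] if 0 else cv2.resize(np.hstack([a,b]),(800,364)))
for n,c in(("S",S),("D",D)):
  h=cv2.cvtColor(c["frame"],cv2.COLOR_BGR2HSV)
  for y,x in((250,240),(270,250)):print(n,h[y,x])
```

```text
S [481.98957099 130.14331238  95.        ]
D [484.27302457 130.61580797  95.        ]
S [ 544.01970503 -102.39727995  162.        ]
D [ 550.11829767 -111.37015623  162.        ]
(array([ 546.32448311, -105.30396403,  162.53327391]), np.float64(3.1410142050250953))
S [ 16 154  96]
S [ 14 152  99]
D [  9 107 107]
D [139 155 228]
```

View pics/z.png

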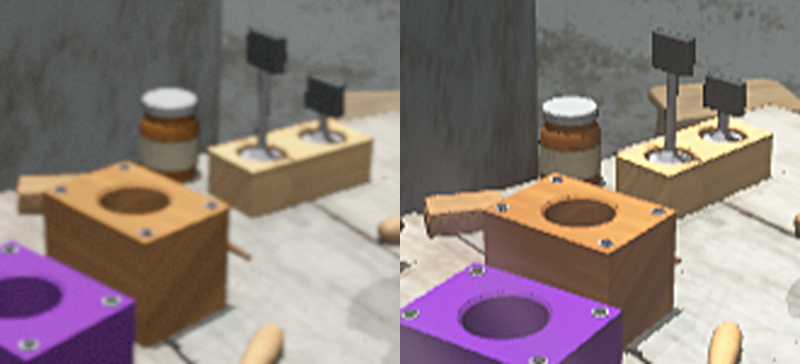

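Bore at about (483,130), long key at about (546,-105), head height 162 as expected. Next I look from above with the wrist camera.

```bash
python3 -m pendant '[[0,0,0,0.03,0.03,0.03,1],[0,0,0,0.06,0.06,0.06,1],[0,0,0,0.09,0.10,0.09,1],[0,0,0,0.12,0.14,0.12,1],[0,0,0,0.15,0.18,0.15,1],[0,0,0,0.18,0.22,0.17,1],[0,0,0,0.20,0.27,0.17,1],[0,0,0,0.22,0.32,0.17,1]]'
python3 -m pendant '[[0,0,-5,0.02,0.05,0,1],[0,0,-10,0.04,0.10,0,1],[0,0,-15,0.06,0.15,0,1],[0,0,-15,0.07,0.20,0,1],[0,0,-15,0.08,0.25,0,1],[0,0,-15,0.08,0.28,0,1],[0,0,-15,0.08,0.28,0,1],[0,0,-15,0.08,0.28,0,1]]'
python3 - <<'E'
from h import *
import pickle
c=capture("wrist");pickle.dump(c,open("w1.pkl","wb"));cv2.imwrite("pics/w1.png",c["frame"]);print(get_state()["tool_pos"])
for p in((546,-105,162),(483,130,95)):print(proj(c,p,1))
E
```

```text
time: 1.15
tool_pos: [382.9, -282.0, 375.9]
eef_rot: [180.0, -0.0, 15.0]
ft_force: [0.1, 0.2, 0.0]
width: 85.0
time: 2.15
tool_pos: [462.3, -4.0, 375.6]
eef_rot: [180.0, 0.0, 0.0]
ft_force: [-0.0, 0.4, 0.2]
width: 85.2
[462.30420338  -4.3270138  375.59407947]
(np.float64(365.541187337122), np.float64(108.09569318953412))
(np.float64(185.31334949176815), np.float64(154.9840029381218))
```

View pics/w1.png

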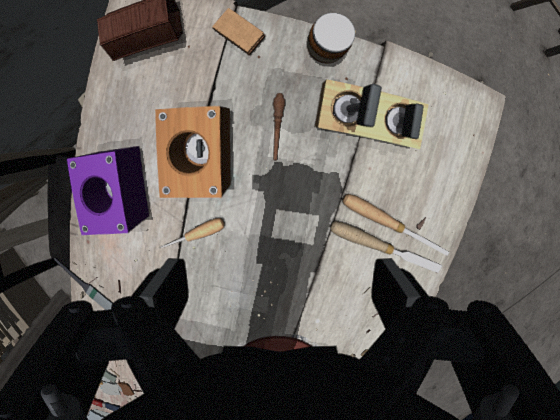

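Wrist view: brown block with bore at about (187,152) and screws (163,116), (212,114), (214,189), (166,192). Rack at (370,113), long key head at about (372,103), short key at (410,120). I make metric top views of the relevant planes.

```bash
cat >> h.py <<'E'
def rect(c,cx,cy,z,half=60,s=3,fish=True):
    # top view: image up = +x, left = +y
    n=2*half*s;m=np.zeros((n,n,2),np.float32)
    for i in range(n):
        for j in range(n):
            m[i,j]=proj(c,(cx+half-i/s,cy+half-j/s,z),fish)
    im=cv2.remap(c["frame"],m[...,0],m[...,1],cv2.INTER_CUBIC)
    for k in range(0,n,10*s):
        L=12 if (k//(10*s)-half//10)%5==0 else 5
        im[:L,k]=im[:L,k]=(0,255,255);im[k,:L]=(0,255,255)
    return im
E
python3 - <<'E'
from h import *
import pickle
c=pickle.load(open("w1.pkl","rb"))
a=rect(c,546,-105,182,60,3);b=rect(c,483,130,95,80,3)[60:420,60:420];d=rect(c,546,-145,52,120,3)
cv2.imwrite("pics/r1.png",np.hstack([a,b]))
P=np.array([onz(c,u,v,95,1)[:2] for u,v in((163,116),(212,114),(214,189),(166,192))]);print(P.round(1),P.mean(0),"yaw",np.degrees(np.arctan2(*(P[0]+P[1]-P[2]-P[3])[::-1])),np.degrees(np.arctan2(*(P[1]-P[0]+P[2]-P[3])[::-1]))+90)
h=cv2.cvtColor(c["frame"],cv2.COLOR_BGR2HSV)
m=cv2.inRange(h,(12,50,110),(32,255,255));m[:,:312]=0;m[:,430:]=0;m[:75]=0;m[155:]=0
m=cv2.morphologyEx(m,cv2.MORPH_OPEN,np.ones((3,3)))
cs=max(cv2.findContours(m,0,2)[0],key=cv2.contourArea)
q=np.array([onz(c,*p[0],52,1)[:2] for p in cs],np.float32);print("rack",cv2.minAreaRect(q))
# bore ellipse
k=cv2.inRange(h,(5,100,120),(18,255,255));k[:,:150]=0;k[:,235:]=0;k[:100]=0;k[205:]=0
cc,hi=cv2.findContours(k,cv2.RETR_CCOMP,2)
for i,x in enumerate(cc):
    if cv2.contourArea(x)>300:
        q=np.array([onz(c,*p[0],95,1)[:2] for p in x],np.float32);print(hi[0][i][3],cv2.minEnclosingCircle(q),cv2.minAreaRect(q))
E
```

```text
[[540.4 161.6]
 [539.3  89.4]
 [433.1  90. ]
 [429.4 163.4]] [485.56707094 126.10299131] yaw -0.6206619738209137 1.0348584686838365
rack ((542.0610961914062, -150.1213836669922), (170.46749877929688, 75.81840515136719), 80.35757446289062)
-1 ((486.06817626953125, 127.28479766845703), 79.17427062988281) ((486.3471984863281, 126.92241668701172), (94.65473937988281, 129.54164123535156), 89.59346771240234)
2 ((487.6143798828125, 126.50426483154297), 32.30888366699219) ((486.1995849609375, 126.39836883544922), (62.72576141357422, 61.60442352294922), 87.4493637084961)
```

View pics/r1.png

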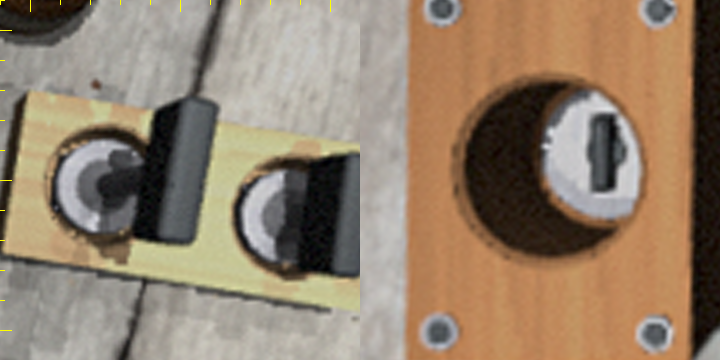

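Block centre (486.2,126.6) with yaw about 0, key head at (549,-108) with yaw about -8.5, and the nut bar lies along x. Now I go and grasp.

```bash
python3 -m pendant '[[0,0,-4,0.03,-0.035,-0.02,1],[0,0,-8.5,0.06,-0.07,-0.05,1],[0,0,-8.5,0.087,-0.105,-0.08,1],[0,0,-8.5,0.087,-0.105,-0.12,1],[0,0,-8.5,0.087,-0.105,-0.16,1],[0,0,-8.5,0.087,-0.105,-0.20,1],[0,0,-8.5,0.087,-0.105,-0.232,1],[0,0,-8.5,0.087,-0.105,-0.232,1]]'
python3 - <<'E'
from h import *
import pickle
c=capture("wrist");pickle.dump(c,open("w2.pkl","wb"));cv2.imwrite("pics/w2.png",c["frame"]);s=get_state();print(s["tool_pos"],s["q"],s["ft_force"])
E
```

```text
time: 3.2
tool_pos: [546.8, -109.1, 140.3]
eef_rot: [-179.9, 0.4, -8.6]
ft_force: [0.2, 0.4, 0.7]
width: 85.3
[ 548.45055181 -109.37911305  142.90311894] [-1.88996481e+01 -3.13402079e+00  1.04682239e+02 -6.26566644e-03
  7.85967692e+01  7.96426311e+01] [ 0.89008922 -1.07589308  0.01303623]
```

View pics/w2.png

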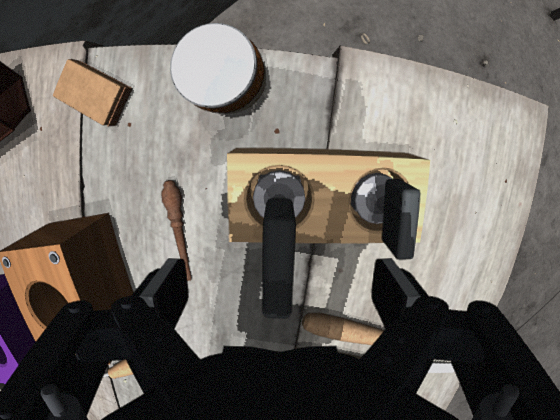

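The long key's head is at about (279,258), centred between the fingers, and aligned with them. Close.

```bash
python3 -m pendant '[[0,0,0,0,0,0,0.5],[0,0,0,0,0,0,0],[0,0,0,0,0,0,0],[0,0,0,0,0,0,0],[0,0,0,0,0,0,0],[0,0,0,0,0,0,0],[0,0,0,0,0,0,0],[0,0,0,0,0,0,0]]' 60
python3 -m pendant '[[0,0,0,0,0,0.01,0],[0,0,0,0,0,0.03,0],[0,0,0,0,0,0.05,0],[0,0,0,0,0,0.07,0],[0,0,0,0,0,0.09,0],[0,0,0,0,0,0.105,0],[0,0,0,0,0,0.115,0],[0,0,0,0,0,0.115,0]]'
python3 - <<'E'
from h import *
import pickle
for n in("wrist","side","scene"):
    c=capture(n);pickle.dump(c,open(n+"3.pkl","wb"))
    cv2.imwrite(f"pics/{n}3.png",c["frame"])
    if n=="side": b=c["frame"]
s=get_state();print(s["tool_pos"],s["ft_force"],s["moment"],s["width"])
b=cv2.resize(b[80:260,180:400],None,fx=2.4,fy=2.4)
w=pickle.load(open("wrist3.pkl","rb"))["frame"]
cv2.imwrite("pics/c3.png",np.hstack([cv2.resize(w[:,180:380],(0,0),fx=432/420,fy=432/420),b])[:,:800])
E
```

```text
time: 4.25
tool_pos: [549.9, -108.7, 144.6]
eef_rot: [180.0, -0.1, -8.4]
ft_force: [0.2, -0.4, 5.3]
width: 11.8
time: 5.25
tool_pos: [549.7, -108.6, 259.7]
eef_rot: [180.0, -0.1, -8.4]
ft_force: [-0.6, -0.2, -0.8]
width: 12.2
[ 548.92649111 -108.3757849   257.72035097] [-0.19709892  0.49031384 -3.15618823] [-0.02278866 -0.00857006  0.00921912] 12.047621691532498
```

View pics/c3.png

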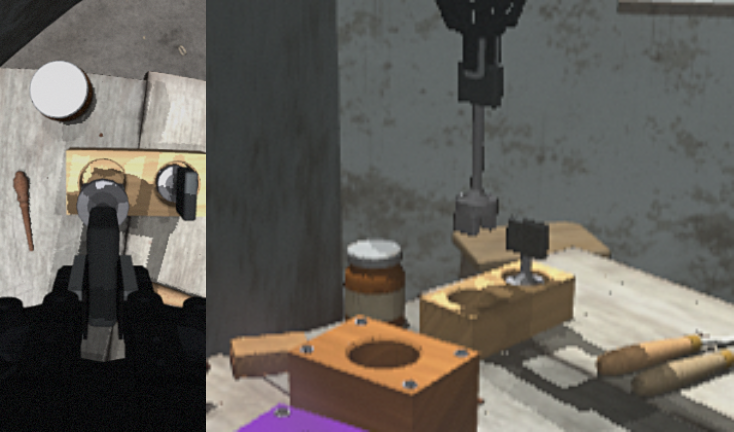

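The key hangs straight in the gripper, its foot clear of the rack. I check the key axis against the TCP before going to the bore.

Run:
```python
from h import *
import pickle
o={n:pickle.load(open(n+"3.pkl","rb")) for n in("scene","side","wrist")}
L=[]
for n in("scene","side"):
    c=o[n];ref=pickle.load(open(n+"0.pkl","rb"))["frame"].astype(int)
    for z in(175,190,205,220,240):
        u,v=proj(c,(549.5,-108.4,z));v0=int(round(v));uu=int(round(u))
        d=np.abs(c["frame"][v0].astype(int)-ref[v0]).sum(1)[uu-20:uu+20]
        i=np.where(d>60)[0]+uu-20
        print(n,z,round(u,1),round(v,1),i.min() if len(i) else 0,i.max() if len(i) else 0)
# block position in the static cams: bore ellipse (dark hole in orange)
for n in("scene","side"):
    c=o[n];u,v=map(int,proj(c,(486.2,126.6,95)))
    h=cv2.cvtColor(c["frame"],cv2.COLOR_BGR2HSV)
    for th in(110,130):
        m=cv2.inRange(h,(5,90,th),(22,255,255));m2=np.zeros_like(m);m2[v-30:v+45,u-50:u+60]=m[v-30:v+45,u-50:u+60]
        cc,hi=cv2.findContours(m2,cv2.RETR_CCOMP,2)
        for i,x in enumerate(cc):
            if hi[0][i][3]>=0 and cv2.contourArea(x)>80:
                q=np.array([onz(c,*p[0],95)[:2] for p in x],np.float32);print(n,th,cv2.fitEllipse(q))
```

```text
scene 175 310.2 170.9 301 318
scene 190 310.4 164.9 309 311
scene 205 310.7 158.8 309 313
scene 220 311.0 152.7 309 312
scene 240 311.4 144.4 308 312
side 175 292.7 156.2 273 312
side 190 292.9 150.2 273 312
side 205 293.1 144.1 273 312
side 220 293.3 138.0 274 312
side 240 293.5 129.7 274 313
scene 110 ((486.0386962890625, 130.04454040527344), (45.766075134277344, 58.5558967590332), 123.38096618652344)
scene 130 ((486.2517395019531, 129.13084411621094), (53.790679931640625, 59.225555419921875), 135.2528839111328)
side 110 ((484.62530517578125, 131.59149169921875), (56.3808708190918, 60.87394332885742), 128.73631286621094)
side 130 ((484.58892822265625, 131.93040466308594), (59.963714599609375, 62.34752655029297), 85.4159927368164)
```

```bash
python3 -m pendant '[[0,0,1,-0.007,0.025,0.005,0],[0,0,3,-0.017,0.065,0.005,0],[0,0,5,-0.030,0.11,0.005,0],[0,0,7,-0.043,0.16,0.005,0],[0,0,8.5,-0.055,0.205,0.005,0],[0,0,8.5,-0.063,0.235,0.005,0],[0,0,8.5,-0.063,0.235,0.005,0],[0,0,8.5,-0.063,0.235,0.005,0]]'
python3 - <<'E'
from h import *
import pickle
for n in("wrist","side","scene"):
    c=capture(n);pickle.dump(c,open(n+"4.pkl","wb"))
c=pickle.load(open("wrist4.pkl","rb"));s=get_state();print(s["tool_pos"],s["eef_rot"],s["q"])
u,v=map(int,proj(c,(486,127,95),1));print(u,v)
a=rect(c,486,127,95,80,3);a=cv2.resize(a,(420,420));
f=pickle.load(open("side4.pkl","rb"));u,v=map(int,proj(f,(486,127,120)))
g=cv2.resize(f["frame"][v-52:v+53,u-45:u+45],(360,420))
cv2.imwrite("pics/c4.png",np.hstack([a,g]))
E
```

```text
time: 6.4
tool_pos: [486.2, 126.1, 263.1]
eef_rot: [180.0, 0.1, 0.1]
ft_force: [-0.8, -0.4, -2.4]
width: 12.1
[486.53170106 125.62284736 263.50139795] [ 1.79985903e+02  2.98175223e-02 -2.69137277e-02] [ 5.99264985e+00 -1.56450443e+01  1.04182390e+02 -1.08959820e-02
  9.14937862e+01  9.60192788e+01]
279 184
```

View pics/c4.png

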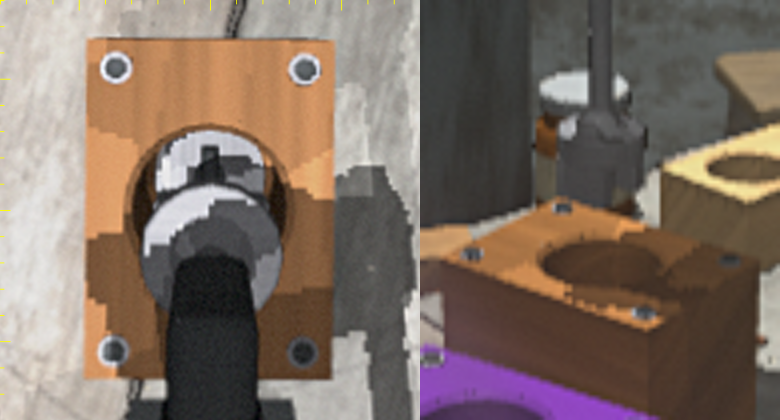

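Wrist top view: block centre at about (486,127.4), yaw about 0. The foot is above the bore, about 1 mm short in y. The nut bar lies along x at (209,155). Lower.

```bash
python3 -m pendant '[[0,0,0,0,0.001,-0.015,0],[0,0,0,0,0.001,-0.03,0],[0,0,0,0,0.001,-0.045,0],[0,0,0,0,0.001,-0.06,0],[0,0,0,0,0.001,-0.075,0],[0,0,0,0,0.001,-0.085,0],[0,0,0,0,0.001,-0.093,0],[0,0,0,0,0.001,-0.093,0]]'
python3 -m pendant '[[0,0,0,0,0,-0.004,0],[0,0,0,0,0,-0.008,0],[0,0,0,0,0,-0.012,0],[0,0,0,0,0,-0.016,0],[0,0,0,0,0,-0.020,0],[0,0,0,0,0,-0.022,0],[0,0,0,0,0,-0.022,0],[0,0,0,0,0,-0.022,0]]'
```

```text
time: 7.55
tool_pos: [486.0, 127.5, 170.2]
eef_rot: [180.0, 0.1, 0.1]
ft_force: [-0.3, -0.5, -2.3]
width: 11.9
time: 8.55
tool_pos: [486.5, 127.5, 149.0]
eef_rot: [-180.0, -0.0, 0.1]
ft_force: [-1.0, 0.3, -2.4]
width: 12.3
```

```bash
python3 -m pendant '[[0,0,0,0,0,-0.001,0],[0,0,0,0,0,-0.0015,0],[0,0,0,0,0,-0.002,0],[0,0,0,0,0,-0.002,0]]'; python3 -m pendant '[[0,0,0,0,0,-0.0005,0],[0,0,0,0,0,-0.001,0],[0,0,0,0,0,-0.001,0]]'
```

```text
time: 9.05
tool_pos: [486.9, 127.5, 147.7]
eef_rot: [-180.0, -0.1, 0.1]
ft_force: [-0.5, 0.5, 3.6]
width: 12.0
time: 9.43
tool_pos: [487.3, 127.6, 147.6]
eef_rot: [-180.0, -0.1, 0.1]
ft_force: [-1.7, -1.0, 6.8]
width: 11.8
```

The foot is on the floor at z≈147.5, as predicted. Ease off slightly, then turn clockwise while watching the moment.

```bash
m(){ python3 - <<'E'
from h import *
a=[]
s=get_state();print("M",s["moment"].round(3),s["ft_force"].round(1),s["eef_rot"][2].round(1),s["tool_pos"].round(1),s["q"][5].round(1))
E
}
python3 -m pendant '[[0,0,-4,0,0,0.0006,0],[0,0,-8,0,0,0.0006,0],[0,0,-12,0,0,0.0006,0],[0,0,-12,0,0,0.0006,0]]' >/dev/null; m
for i in 1; do python3 -m pendant '[[0,0,-3,0,0,0,0],[0,0,-3,0,0,0,0]]' >/dev/null; m; python3 -m pendant '[[0,0,-3,0,0,0,0],[0,0,-3,0,0,0,0]]' >/dev/null; m; python3 -m pendant '[[0,0,-3,0,0,0,0],[0,0,-3,0,0,0,0]]' >/dev/null; m; python3 -m pendant '[[0,0,-5,0,0,0,0],[0,0,-9,0,0,0,0],[0,0,-9,0,0,0,0]]' >/dev/null; m; done
```

```text
M [-0.03  -0.079 -0.074] [ 0.4 -0.2  5.3] -11.9 [487.3 127.6 147.6] 108.1
M [-0.039 -0.021 -0.1  ] [ 0.8 -0.3  6.7] -14.9 [487.3 127.5 147.6] 111.1
M [-0.143 -0.016  0.018] [-0.9 -0.5  5.4] -17.9 [487.3 127.4 147.6] 114.1
M [-0.264 -0.044  0.103] [ 0.6 -1.1  6.6] -20.9 [487.4 127.2 147.6] 117.1
M [-0.238  0.032  0.107] [ 0.4 -0.8  5.6] -29.9 [487.4 127.2 147.6] 126.1
```

The bar engaged at about -17° (the moment rises there), as expected. Finish to -62°.

```bash
python3 -m pendant '[[0,0,-5,0,0,0,0],[0,0,-10,0,0,0,0],[0,0,-15,0,0,0,0],[0,0,-20,0,0,0,0],[0,0,-25,0,0,0,0],[0,0,-30,0,0,0,0],[0,0,-32.5,0,0,0,0],[0,0,-32.5,0,0,0,0]]'
python3 - <<'E'
from h import *
s=get_state();print("M",s["moment"].round(3),s["eef_rot"],s["q"])
import pickle
c=capture("wrist");pickle.dump(c,open("w5.pkl","wb"));f=capture("side")["frame"]
cv2.imwrite("pics/c5.png",np.hstack([c["frame"][:,80:480],cv2.resize(f[80:290,150:350],(400,420))]))
E
```

```text
time: 12.05
tool_pos: [487.4, 127.2, 147.7]
eef_rot: [-179.9, -0.1, -62.4]
ft_force: [0.1, -1.0, 5.4]
width: 12.0
M [-0.247 -0.016  0.036] [-1.79884913e+02 -1.03109922e-01 -6.23663130e+01] [ 6.18943443e+00 -1.15725936e+01  1.11858724e+02 -5.48021610e-02
  7.95690577e+01  1.58565498e+02]
```

View pics/c5.png

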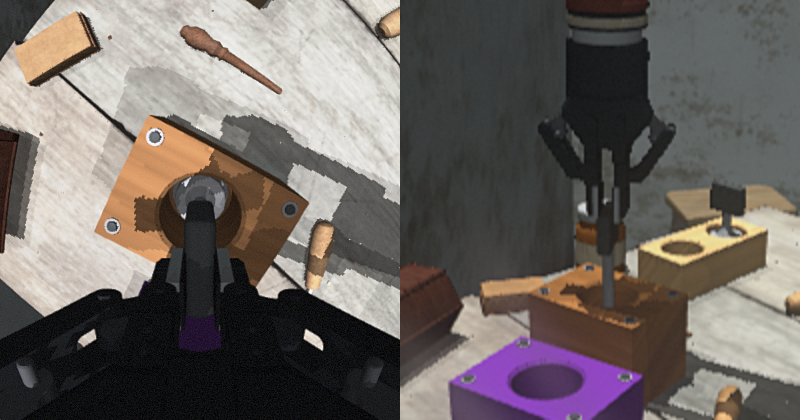

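The key is aligned in the jaws and turned with the head. Ease the load, release and retreat upward.

```bash
python3 -m pendant '[[0,0,0,0,0,0.0005,0],[0,0,0,0,0,0.0005,0.2],[0,0,0,0,0,0.0005,0.3],[0,0,0,0,0,0.0005,0.5],[0,0,0,0,0,0.0005,1],[0,0,0,0,0,0.0005,1],[0,0,0,0,0,0.0005,1],[0,0,0,0,0,0.0005,1]]'
python3 - <<'E'
from h import *
c=capture("wrist");f=capture("side")["frame"];print(get_state()["width"])
cv2.imwrite("pics/c6.png",np.hstack([c["frame"][:,80:480],cv2.resize(f[80:290,150:350],(400,420))]))
E
```

```text
time: 13.15
tool_pos: [486.4, 127.5, 147.0]
eef_rot: [-180.0, -0.0, -62.4]
ft_force: [0.6, 0.3, 0.4]
width: 85.4
85.31999225607801
```

View pics/c6.png

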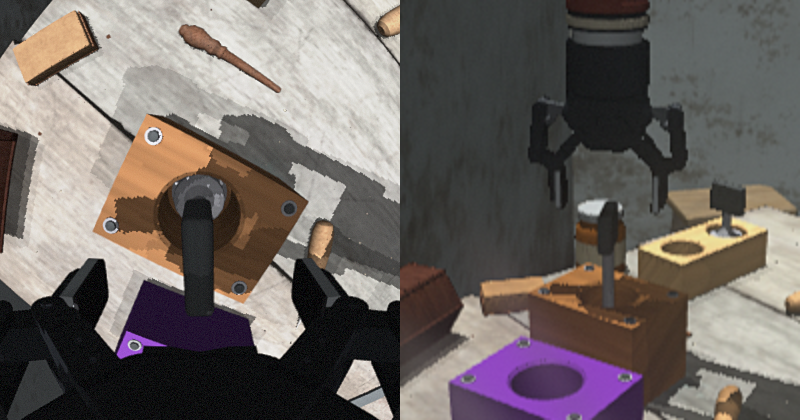

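The key stands free and upright, with its head at about (198,258) between the open fingers. Retreat up.

```bash
python3 -m pendant '[[0,0,0,0,0,0.02,1],[0,0,0,0,0,0.045,1],[0,0,0,0,0,0.075,1],[0,0,0,0,0,0.11,1],[0,0,0,0,0,0.15,1],[0,0,0,0,0,0.19,1],[0,0,0,0,0,0.21,1],[0,0,0,0,0,0.21,1]]'
python3 - <<'E'
from h import *
c=capture("wrist");f=capture("side");print(get_state()["tool_pos"])
a=cv2.resize(rect(c,486,127,185,70,3),(400,400));u,v=map(int,proj(f,(486,127,140)))
cv2.imwrite("pics/c7.png",np.hstack([a,cv2.resize(f["frame"][v-60:v+60,u-60:u+60],(400,400))]))
E
```

```text
time: 14.25
tool_pos: [487.0, 127.6, 359.1]
eef_rot: [-179.8, -0.1, -62.4]
ft_force: [-0.7, -0.4, -1.1]
width: 85.0
[485.93363126 127.43707082 355.4657166 ]
```

View pics/c7.png

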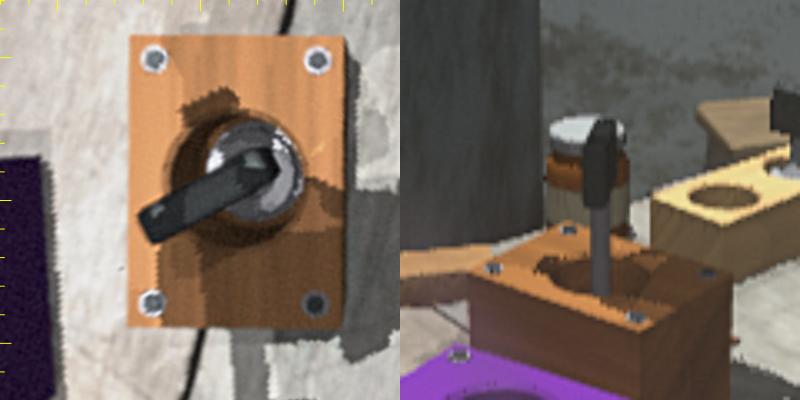

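The key stands upright in the bore, with its head at yaw about -62°, matching the turn. Hand in.

```bash
python3 -c "
from station import close_job;print(close_job())"
```

```text
the job is handed in; nothing more can be done
None
```

I took the long key from the rack, lowered it into the brown block's bore and turned it 62° clockwise. I then let go, raised the gripper clear and handed the job in at about 14 s.

- **Seating:** the foot met the bore floor at TCP height 147.5 mm, against about 147 mm predicted. Nothing touched on the way past the bar of the nut, so the fork is fully down over it.
- **Turning:** the wrist moment rose at about 17°, as expected from the play. That puts the nut at about 45°, but I inferred this, because the key hides the nut.
- **Last pictures:** the key stands upright and free in the bore, its head at about 62° clockwise, with the gripper well clear.
- **Disagreement:** the fixed cameras put the bore 2 to 5 mm further left (+y) than the wrist camera. I used the wrist camera's position, checked again from directly above, and the key went in without touching.

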